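# Change the stain-kit bottles to the clean rack in the same order

### The arm

A 7-joint arm with a two-finger parallel gripper is mounted at the origin on a cart in front of the work surface, level with it; the furniture and walls round the work are solid. World frame = base frame: x ahead of the robot, y to its left, z up, the work surface at z = 0. Lengths are in m, angles in rad, forces in N, time in s.
With the tool pointing down it reaches from about 0.4 to 0.9 m from the base axis. Payload 5.6 kg.
Tool frame: the origin (TCP) lies between the finger pads; the fingertips stand 19 mm ahead of it and the grasp point (between the pads) is the TCP; z points along the fingers, y is the line along which they close (so a half turn about z gives the same grasp; the last joint's range is limited). The gripper opens to 92 mm and grips with 3 to 60 N. Pads are 20 mm wide; open, the fingers measure 128 mm over their backs; the gripper's body (75 mm by 189 mm) begins 69 mm behind the grasp point.
Start: joints at [1.271, 0.468, -0.012, 1.603, 0.006, 1.071, -0.056], TCP at [0.165, -0.629, 0.234] pointing down, gripper open.
Joint ranges: [-2.53, 2.53], [-0.31, 2.02], [-1.57, 1.55], [0.28, 2.44], [-1.29, 4.43], [0.15, 1.84], [-2.92, 2.92]. Speed limits (rad/s): [2.57, 2.57, 3.14, 3.14, 3.14, 3.14, 3.14].

### API

Orientations are given as a 3x3 rotation matrix whose columns are the frame's x, y, z axes.
In Python, from cell import state, camera, get_calibration, sign_off gives the robot as it stands.
- The arm moves only by the shell command python3 -m pendant 'ROWS' [OPENING] [FORCE]. ROWS is text: rows parted by semicolons, each of 6 numbers parted by spaces: the shift along the world's x, y, z in mm, then the turn, a rotation vector about the world's x, y, z in rad. In form: tx ty tz wx wy wz; .... A call has 1 to 20 rows; each row shifts and turns the commanded pose from where the row before left it; what a row does not reach is not made up. A row lasts 1/12 s, in which the tool goes at most 41.7 mm and 7.16 degrees, less where a joint would pass 70% of its speed; a pose out of reach is approached as far as the arm can. A call is refused whole if a number of a shift passes 41.7 or a number of a turn 0.125, either way. A call with a gripper value outside its range is refused whole. OPENING is the opening, from 0 (shut) to 1 (fully open), set as the call begins (- or left out, the last holds). The fingers move at their own pace and stop on an object; FORCE is the grip in N (left out, the last holds). Time passes only in rows, so rows that do not move let the fingers close. It gives the time, the measured TCP pose, the force, the opening and the grip force at its end, in the units of the state.
- state(): the state, without advancing time (a new reading comes with each control period).
- camera(name): name is "side" or "top"; returns (picture, depth): 480x640x3 uint8, blue, green, red; 480x640 float32, m along the optical axis (not along the pixel's ray), 0 where there is no reading.
- get_calibration(name): a dict with "K" (3x3 intrinsics, pixels), "rvec" (rotation vector, rad) and "tvec" (3), from world to camera coordinates, as OpenCV has them. Camera axes: x right, y down, z forward; pixel columns grow to the right and rows downward; lengths in m; the calibration is good to about 2 mm. A picture is of the moment at which its call begins. get_calibration takes no time and is no camera call.
- sign_off(): hands the job in; it is judged then, once.
The state is a dict: "clock": time; "q": joint angles; "joint_velocities": joint speeds; "joint_torque": joint torques, N m; "eef_pos": TCP position; "tcp_rot": TCP orientation; "contact_force": force on the tool from outside, world axes, zero at the start; "torque": the same for the moment, N m; "opening": finger opening in m; "finger_force": force on a finger pad.
Only numpy, scipy, OpenCV 4.12 (cv2) and the standard library are available. Lean on these libraries where they do the work, as an engineer would, in place of code of your own. Each camera call takes 0.05 s, during which the arm holds its last target. There are 200 camera calls.

### The job

The rack in which the four stain-removal containers stand has to be washed. Move all four over to the empty, clean rack, each standing upright, fully down in its own cup, in the same order from left to right as they stand now, so that everyone still finds them by their place. Do not tip any of them over, and leave the polish tin, scrubbing brush and soap dispenser beside the racks where they are.

Things in the scene. Friction and masses are not known exactly. Their poses are not given: they have to be found in the camera images.
- aerosol: Aerosol can, dark blue cap and white lower part: the tallest of the four, 161 mm high; can 49 mm across up to 130 mm, cap 46 mm across from there to the top. Loose, upright in its cup, underside 10 mm above worktop. Origin: centre of underside, z up, any yaw.
- dropper: Small brown glass dropper bottle with black rubber bulb: the slimmest of the four, 102 mm high; round body 33 mm across up to about 55 mm, shoulder, black collar 24 mm across from 62 to 77 mm, bulb 13 mm across above it. Grip the collar. Loose, upright in its cup, underside 10 mm above worktop. Origin: centre of underside, z up, any yaw.
- squeeze_bottle: White plastic squeeze bottle with paper band, grey ribbed screw cap and short nozzle, 118 mm high: body 45 mm across up to 84 mm, shoulder to 94 mm, cap 31 mm across to 107 mm, nozzle 15 to 10 mm across above it. Grip the body just under the shoulder. Loose, upright in its cup, underside 10 mm above worktop. Origin: centre of underside, z up, any yaw.
- jar: Squat amber glass jar with paper band and flat black ribbed lid: the lowest of the four, 84 mm high; glass 50 mm across up to 58 mm, lid 46 mm across from 65 to 84 mm. Loose, upright in its cup, underside 10 mm above worktop. Origin: centre of underside, z up, any yaw.
- cup_aerosol: The cup in which the aerosol can stands at the start; one of the old rack's four cups, which look alike (round, tapered, white, fixed; inside 70 mm across at the mouth, 60 mm at the floor; rim 76 mm across outside, 38 mm above its underside; floor 4 mm thick). Origin: centre of its underside, 6 mm above the worktop. It stays behind and so marks the place its container had.
- cup_dropper: The cup in which the dropper bottle stands at the start; one of the old rack's four cups, which look alike (round, tapered, white, fixed; inside 70 mm across at the mouth, 60 mm at the floor; rim 76 mm across outside, 38 mm above its underside; floor 4 mm thick). Origin: centre of its underside, 6 mm above the worktop. It stays behind and so marks the place its container had.
- cup_squeeze_bottle: The cup in which the squeeze bottle stands at the start; one of the old rack's four cups, which look alike (round, tapered, white, fixed; inside 70 mm across at the mouth, 60 mm at the floor; rim 76 mm across outside, 38 mm above its underside; floor 4 mm thick). Origin: centre of its underside, 6 mm above the worktop. It stays behind and so marks the place its container had.
- cup_jar: The cup in which the jar stands at the start; one of the old rack's four cups, which look alike (round, tapered, white, fixed; inside 70 mm across at the mouth, 60 mm at the floor; rim 76 mm across outside, 38 mm above its underside; floor 4 mm thick). Origin: centre of its underside, 6 mm above the worktop. It stays behind and so marks the place its container had.
- rack_old: The full rack, to be emptied, nearer to or farther from the robot than the other: steel tray, 88x336 mm, wire rail 30 mm high, fixed, four white cups in a row. Origin: centre of underside, on the worktop; y runs along the row to the robot's left, x away from the robot (turned up to 0.15 rad). Cup centres at y = +120, +40, -40, -120 mm, x = 0; cup floors 10 mm, rims 44 mm above worktop.
- rack_new: The empty rack to fill, same pattern and same cups: steel tray, 88x336 mm, wire rail 30 mm high, fixed, four white cups in a row. Origin: centre of underside, on the worktop; y runs along the row to the robot's left, x away from the robot (turned up to 0.15 rad). Cup centres at y = +120, +40, -40, -120 mm, x = 0; cup floors 10 mm, rims 44 mm above worktop.
- polish_tin: Bystander: low round tin with a tan lid, 65 mm across, 29 mm high, loose on the worktop to the left of the racks; origin at the centre of its underside.
- scrub_brush: Bystander: wooden scrubbing brush, bristles down, 57x150x43 mm, loose on the worktop to the right of the racks; origin at the centre of its underside.
- dispenser: Bystander: taupe soap dispenser with pump head, 69x78x180 mm, loose on the worktop to the left of the racks; origin at the centre of its underside.
Things that resemble listed ones, but are neither listed nor needed, are in the scene too. Leave any pink or red look-alike of the aerosol alone.

How it is judged:
At the end, for the whole second after the job is handed in: All four containers stand at rest in the new rack, each in the cup of the same number from the left as the cup it had in the old rack: within 20 mm of that cup's centre along and across the row, underside within 6 mm of the cup floor's height, upright within 0.12 rad (7 degrees), released (((y of cup_aerosol in the frame of rack_old between 0.09 and 0.15 m and y of aerosol in the frame of rack_new between 0.1 and 0.14 m) or (y of cup_aerosol in the frame of rack_old between 0.01 and 0.07 m and y of aerosol in the frame of rack_new between 0.02 and 0.06 m) or (y of cup_aerosol in the frame of rack_old between -0.07 and -0.01 m and y of aerosol in the frame of rack_new between -0.06 and -0.02 m) or (y of cup_aerosol in the frame of rack_old between -0.15 and -0.09 m and y of aerosol in the frame of rack_new between -0.14 and -0.1 m)) and x of aerosol in the frame of rack_new between -0.02 and 0.02 m and z of aerosol in the frame of rack_new between 0.004 and 0.016 m and angle between each of aerosol, dropper, squeeze_bottle, jar's own z axis and vertical below 0.12 rad and linear speed of each of aerosol, dropper, squeeze_bottle, jar below 0.02 m/s and ((y of cup_dropper in the frame of rack_old between 0.09 and 0.15 m and y of dropper in the frame of rack_new between 0.1 and 0.14 m) or (y of cup_dropper in the frame of rack_old between 0.01 and 0.07 m and y of dropper in the frame of rack_new between 0.02 and 0.06 m) or (y of cup_dropper in the frame of rack_old between -0.07 and -0.01 m and y of dropper in the frame of rack_new between -0.06 and -0.02 m) or (y of cup_dropper in the frame of rack_old between -0.15 and -0.09 m and y of dropper in the frame of rack_new between -0.14 and -0.1 m)) and x of dropper in the frame of rack_new between -0.02 and 0.02 m and z of dropper in the frame of rack_new between 0.004 and 0.016 m and ((y of cup_squeeze_bottle in the frame of rack_old between 0.09 and 0.15 m and y of squeeze_bottle in the frame of rack_new between 0.1 and 0.14 m) or (y of cup_squeeze_bottle in the frame of rack_old between 0.01 and 0.07 m and y of squeeze_bottle in the frame of rack_new between 0.02 and 0.06 m) or (y of cup_squeeze_bottle in the frame of rack_old between -0.07 and -0.01 m and y of squeeze_bottle in the frame of rack_new between -0.06 and -0.02 m) or (y of cup_squeeze_bottle in the frame of rack_old between -0.15 and -0.09 m and y of squeeze_bottle in the frame of rack_new between -0.14 and -0.1 m)) and x of squeeze_bottle in the frame of rack_new between -0.02 and 0.02 m and z of squeeze_bottle in the frame of rack_new between 0.004 and 0.016 m and ((y of cup_jar in the frame of rack_old between 0.09 and 0.15 m and y of jar in the frame of rack_new between 0.1 and 0.14 m) or (y of cup_jar in the frame of rack_old between 0.01 and 0.07 m and y of jar in the frame of rack_new between 0.02 and 0.06 m) or (y of cup_jar in the frame of rack_old between -0.07 and -0.01 m and y of jar in the frame of rack_new between -0.06 and -0.02 m) or (y of cup_jar in the frame of rack_old between -0.15 and -0.09 m and y of jar in the frame of rack_new between -0.14 and -0.1 m)) and x of jar in the frame of rack_new between -0.02 and 0.02 m and z of jar in the frame of rack_new between 0.004 and 0.016 m); the robot touches nothing.
It fails at once if the polish tin beside the work is pushed more than 25 mm or tipped (distance of polish_tin from where it was at the start of the episode above 0.025 m or angle between polish_tin's own z axis and vertical above 0.4 rad).
It fails at once if the scrubbing brush beside the work is pushed more than 25 mm or tipped (distance of scrub_brush from where it was at the start of the episode above 0.025 m or angle between scrub_brush's own z axis and vertical above 0.4 rad).
It fails at once if the soap dispenser beside the work is pushed more than 25 mm or tipped (distance of dispenser from where it was at the start of the episode above 0.025 m or angle between dispenser's own z axis and vertical above 0.4 rad).
It fails at once if one of the four containers is tipped over (more than 0.7 rad) (angle between any of aerosol, dropper, squeeze_bottle, jar's own z axis and vertical above 0.7 rad).
It also fails if it takes over 86 s, if anything falls off the work surface, if the arm or the gripper's body presses on something with over 40 N, if the wrist force passes 120 N, or if a joint passes its speed limit or range.

## Working session

There is one attempt and no reset: what is moved stays moved. The work goes in short steps, Python scripts to look and compute and a shell command to move; the robot and the scene stay as the last step left them, time stands still between calls to the robot, and variables do not carry over. Pictures are saved under pics/ and viewed, at most 14 in all, crops included, and the job is handed in when it is done.

```bash
mkdir -p pics; cat > h.py <<'E'
import numpy as np, cv2
from cell import state, camera, get_calibration, sign_off
def cal(n):
    c=get_calibration(n); R,_=cv2.Rodrigues(np.array(c["rvec"],float)); return np.array(c["K"],float),R,np.array(c["tvec"],float).ravel()
def ray(n,u,v):
    K,R,t=cal(n); return -R.T@t, R.T@np.linalg.inv(K)@np.array([u,v,1.])
def onplane(n,u,v,z):
    o,d=ray(n,u,v); return o+d*(z-o[2])/d[2]
def proj(n,p):
    K,R,t=cal(n); c=K@(R@np.array(p,float)+t); return c[:2]/c[2]
def cloud(n,depth):
    K,R,t=cal(n); v,u=np.indices(depth.shape); P=np.stack([(u-K[0,2])/K[0,0]*depth,(v-K[1,2])/K[1,1]*depth,depth],-1)
    return (P-t)@R
E
python3 - <<'E'
from h import *
for n in("top","side"):
    p,d=camera(n); cv2.imwrite(f"pics/{n}0.png",p); np.savez(f"{n}0.npz",p=p,d=d)
    K,R,t=cal(n); print(n,K[0,0],-R.T@t,R[2],(d>0).mean())
s=state(); print(s["eef_pos"],s["tcp_rot"],s["opening"],s["clock"])
E
```

```text
top 459.2914034874977 [0.53583639 0.00228944 1.0964438 ] [ 0.05646269  0.02273822 -0.99814575] 0.9961490885416666
side 434.37933537193294 [-0.13833532  0.10935379  0.88004613] [ 0.67504067 -0.08447839 -0.73292803] 0.996181640625
[ 0.16492177 -0.62822872  0.23275269] [[ 9.67212362e-01  2.53968481e-01 -5.07293775e-04]
 [ 2.53968963e-01 -9.67211222e-01  1.48912557e-03]
 [-1.12469273e-04 -1.56913753e-03 -9.99998763e-01]] 0.09215557279861941 0.1
```

View pics/top0.png

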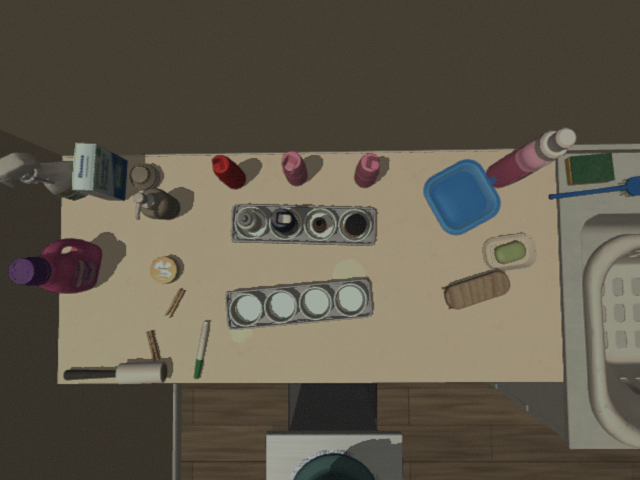

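View pics/side0.png

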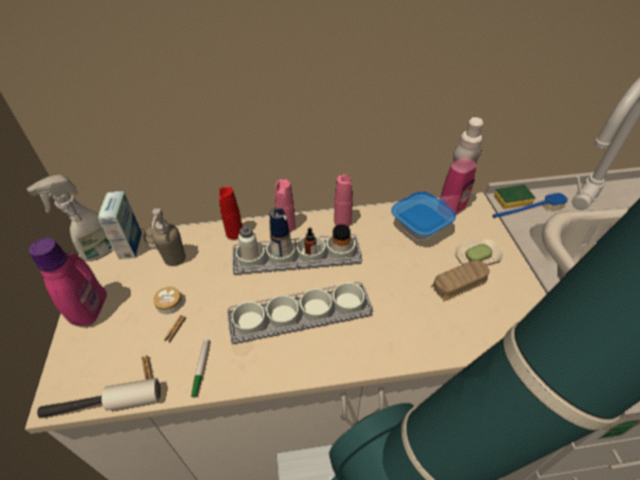

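The top view shows the full rack (far) at about (304,224), with the squeeze bottle (250,220), aerosol (285,222), dropper (320,224) and jar (355,224). The empty rack (near) is at (300,302), with its cups at (247,309), (282,304), (316,302) and (350,298). The brush is at (477,288), the tin at (163,269) and the dispenser at (158,203). The red and pink look-alikes stand behind the full rack.

```bash
cat > m.py <<'E'
from h import *
C={}
for n in("top","side"):
    f=np.load(f"{n}0.npz"); C[n]=(f["p"],cloud(n,f["d"]),f["d"]>0)
new=[(247,309),(282,304),(316,302),(350,298)]
def rackpts(n,lo,hi,xr,yr=(-.2,.26)):
    p,X,ok=C[n]; m=ok&(X[...,2]>lo)&(X[...,2]<hi)&(X[...,0]>xr[0])&(X[...,0]<xr[1])&(X[...,1]>yr[0])&(X[...,1]<yr[1]); return X[m]
for nm,px in(("new",(300,302)),("old",(304,224))):
    c=onplane("top",*px,.03)
    for n in C:
        P=rackpts(n,.02,.05,(c[0]-.07,c[0]+.07))
        r=cv2.minAreaRect((P[:,:2]*1000).astype(np.float32)); print(nm,n,len(P),r, "zmax",np.percentile(P[:,2],98))
print("new cups z via rays (white floor blobs)")
p=C["top"][0]
for n in C:
    p,X,ok=C[n]; hsv=cv2.cvtColor(p,cv2.COLOR_BGR2HSV)
    m=ok&(X[...,2]>.003)&(X[...,2]<.05)&(hsv[...,1]<40)&(hsv[...,2]>150)
    k,l,s,ce=cv2.connectedComponentsWithStats(m.astype(np.uint8))
    for i in range(1,k):
        if 80<s[i,4]<2500: print(n,s[i],np.round(np.median(X[l==i],0),4),np.round(np.percentile(X[l==i][:,2],[5,95]),4))
print("tall")
for n in C:
    p,X,ok=C[n]; c=onplane("top",304,224,.03)
    m=ok&(X[...,2]>.06)&(abs(X[...,0]-c[0])<.075)&(X[...,1]>-.2)&(X[...,1]<.26)
    k,l,s,ce=cv2.connectedComponentsWithStats(m.astype(np.uint8))
    for i in range(1,k):
        if s[i,4]>15:
            Q=X[l==i]; zt=Q[:,2].max(); T=Q[Q[:,2]>zt-.012]; print(n,s[i],"med",np.round(np.median(Q,0),4),"top",np.round(T.mean(0),4),round(float(zt),4),np.round(Q.min(0),3),np.round(Q.max(0),3))
E
python3 m.py
python3 - <<'E'
import cv2
for n,(a,b,c,d) in dict(top=(190,340,215,390),side=(170,345,215,385)).items():
    p=cv2.imread(f"pics/{n}0.png")[a:b,c:d]; cv2.imwrite(f"pics/{n}c.png",cv2.resize(p,None,fx=4,fy=4,interpolation=2)[:600])
E
```

```text
new top 1734 ((453.3736267089844, 77.29135131835938), (89.19903564453125, 337.5128479003906), 4.901778221130371) zmax 0.046629678332445995
new side 2151 ((454.334716796875, 80.93236541748047), (92.28656005859375, 336.6390380859375), 4.94123649597168) zmax 0.04446912601881111
old top 1658 ((639.3236083984375, 65.21809387207031), (336.79345703125, 89.1155014038086), 87.87881469726562) zmax 0.046743394291403034
old side 1653 ((639.9512329101562, 68.43011474609375), (336.9599304199219, 94.66544342041016), 87.98787689208984) zmax 0.048318493229695836
new cups z via rays (white floor blobs)
top [310 226  22  12  86] [0.6195 0.0146 0.0098] [0.0069 0.0129]
top [339 287  23  24 431] [ 0.4655 -0.0451  0.01  ] [0.0068 0.0136]
top [305 290  23  24 432] [0.459  0.0349 0.0098] [0.006  0.0133]
top [271 293  24  24 440] [0.4526 0.1132 0.0098] [0.0065 0.0136]
top [237 295  25  26 443] [0.4462 0.1931 0.0098] [0.0063 0.0159]
top [116 371  44  12 345] [0.2956 0.4456 0.0462] [0.0422 0.0491]
tall
top [270 208  27  27 534] med [0.6344 0.0975 0.1551] top [0.639  0.1063 0.1695] 0.1743 [0.613 0.076 0.061] [0.
[... 233 characters left out ...]
996 [ 0.608 -0.077  0.06 ] [ 0.654 -0.031  0.1  ]
top [312 217  14  15 170] med [0.6333 0.026  0.0755] top [0.6348 0.0266 0.1083] 0.1136 [0.62  0.011 0.062] [0.651 0.041 0.114]
side [269 208  22  44 771] med [0.6218 0.1065 0.1269] top [0.637  0.1098 0.1678] 0.1742 [0.612 0.08  0.06 ] [0.657 0.132 0.174]
side [332 224  19  23 348] med [ 0.6215 -0.0495  0.0898] top [ 0.629  -0.0505  0.0914] 0.0959 [ 0.607 -0.076  0.06 ] [ 0.655 -0.027  0.096]
side [238 227  19  26 379] med [0.6314 0.1877 0.0961] top [0.6428 0.1882 0.1202] 0.1283 [0.621 0.167 0.06 ] [0.657 0.211 0.128]
side [304 228  13  19 162] med [0.6296 0.0313 0.0761] top [0.6338 0.0309 0.1051] 0.1101 [0.618 0.014 0.06 ] [0.646 0.046 0.11 ]
```

View pics/topc.png

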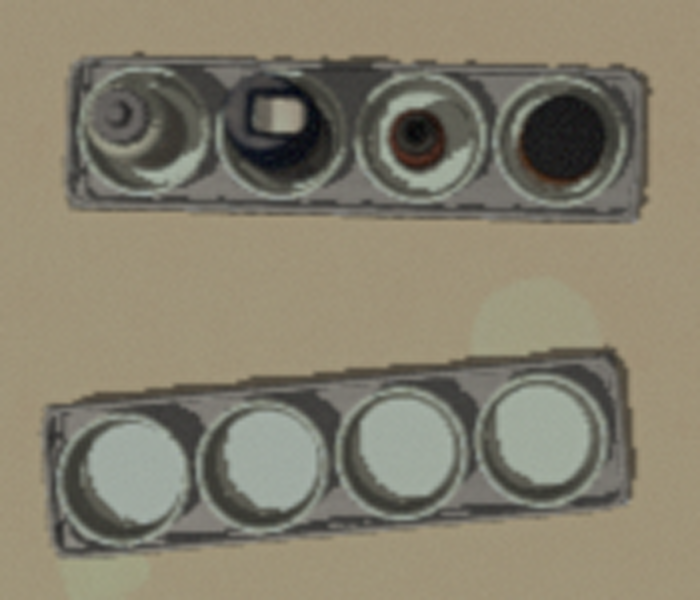

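Measured tops are 0.174, 0.128, 0.111 and 0.097 m, cup floors 0.010 m, and both rack outlines about 336x89 mm. All match the text.
- **Old rack:** centre (0.6395, 0.067), yaw -0.037.
- **New rack:** centre (0.454, 0.079), yaw +0.086.

I'll start the approach and check what stands behind the rack.

```bash
python3 -m pendant '18.4 31.3 0 0 0 .05;18.4 31.3 0 0 0 .05;18.4 31.3 0 0 0 .05;18.4 31.3 0 0 0 .05;18.4 31.3 0 0 0 .05;18.4 31.3 0 0 0 .05;18.4 31.3 0 0 0 .05;18.4 31.3 0 0 0 .05;18.4 31.3 0 0 0 .05;18.4 31.3 0 0 0 .05;18.4 31.3 0 0 0 .05;18.4 31.3 0 0 0 .05;18.4 31.3 0 0 0 .05;18.4 31.3 0 0 0 .05;18.4 31.3 0 0 0 .05;18.4 31.3 0 0 0 .05;18.4 31.3 0 0 0 .05;18.4 31.3 0 0 0 .05'
python3 - <<'E'
from h import *
f=np.load("top0.npz");X=cloud("top",f["d"])
m=(f["d"]>0)&(X[...,2]>.05)&(X[...,0]>.67)&(X[...,0]<.9)&(abs(X[...,1])<.3)
k,l,s,_=cv2.connectedComponentsWithStats(m.astype(np.uint8))
for i in range(1,k):
    if s[i,4]>20: print(X[l==i].min(0).round(3),X[l==i].max(0).round(3))
from cell import state
print(state()["q"])
E
```

```text
clock: 1.6
eef_pos: [0.4966, -0.0638, 0.2335]
tcp_rot: [[0.4, 0.916, -0.0], [0.916, -0.4, -0.0], [-0.0, -0.0, -1.0]]
contact_force: [0.6, 0.8, 0.3]
opening: 0.0918
finger_force: 0.0
[ 0.817 -0.3    0.05 ] [0.821 0.3   0.639]
[0.734 0.054 0.052] [0.779 0.105 0.165]
[ 0.727 -0.107  0.05 ] [ 0.772 -0.057  0.166]
[0.727 0.203 0.051] [0.775 0.252 0.165]
[ 0.67  -0.3    0.059] [ 0.777 -0.21   0.073]
[ 0.51289616  0.26748544 -0.52435674  1.93459722  0.16027791  0.98022623
 -0.49757234]
```

```bash
python3 -m pendant '17.7 21.5 0 0 0 .051;17.7 21.5 0 0 0 .051;17.7 21.5 0 0 0 .051;17.7 21.5 0 0 0 .051;17.7 21.5 0 0 0 .051;17.7 21.5 0 0 0 .051;17.7 21.5 0 0 0 .051;17.7 21.5 0 0 0 .051;0 0 0 0 0 0;0 0 0 0 0 0'
python3 - <<'E'
from h import *
p,d=camera("side"); cv2.imwrite("pics/s1.png",p[100:400,150:550])
E
```

```text
clock: 2.43
eef_pos: [0.6375, 0.1082, 0.2326]
tcp_rot: [[0.004, 1.0, -0.002], [1.0, -0.004, 0.001], [0.001, -0.002, -1.0]]
contact_force: [0.5, -0.5, -0.1]
opening: 0.0916
finger_force: 0.0
```

View pics/s1.png

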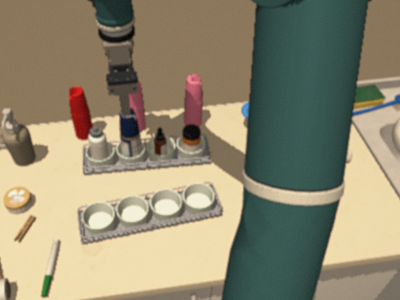

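The side view shows the gripper centred over the aerosol (crop 130,120), with its closing line along x. I'll go down, grip and lift slightly.

```bash
python3 -m pendant '0 0 -20 0 0 0;0 0 -20 0 0 0;0 0 -20 0 0 0;0 0 -20 0 0 0;0 0 -20 0 0 0;0 0 -15 0 0 0;0 0 0 0 0 0;0 0 0 0 0 0'
python3 -m pendant '0 0 0 0 0 0;0 0 0 0 0 0;0 0 0 0 0 0;0 0 0 0 0 0;0 0 0 0 0 0;0 0 0 0 0 0;0 0 0 0 0 0;0 0 0 0 0 0;0 0 0 0 0 0' 0 25
```

```text
clock: 3.15
eef_pos: [0.6374, 0.1056, 0.1183]
tcp_rot: [[0.007, 1.0, -0.001], [1.0, -0.007, -0.001], [-0.001, -0.001, -1.0]]
contact_force: [0.5, 0.2, 0.1]
opening: 0.0919
finger_force: 0.0
clock: 3.9
eef_pos: [0.6383, 0.1068, 0.1189]
tcp_rot: [[0.006, 1.0, 0.001], [1.0, -0.006, 0.0], [0.0, 0.001, -1.0]]
contact_force: [0.5, -0.2, 0.8]
opening: 0.0472
finger_force: 24.7
```

```bash
python3 -m pendant '0 0 10 0 0 0;0 0 15 0 0 0;0 0 20 0 0 0;0 0 20 0 0 0;0 0 15 0 0 0;-15 1 0 0 0 0;-25 2 0 0 0 0;-28 2 0 0 0 0;-28 2 0 0 0 0;-28 2 0 0 0 0;-28 2 0 0 0 0;-22 1 0 0 0 0;-13.5 0 0 0 0 0;0 0 0 0 0 0;0 0 0 0 0 0'
python3 - <<'E'
from h import *
for n in("top","side"):
    p,d=camera(n); cv2.imwrite(f"pics/{n}2.png",p); X=cloud(n,d)
    hsv=cv2.cvtColor(p,cv2.COLOR_BGR2HSV)
    m=(d>0)&(abs(X[...,0]-.44)<.06)&(abs(X[...,1]-.119)<.04)&(X[...,2]>.095)&(X[...,2]<.155)
    Q=X[m]; print(n,len(Q),Q.min(0).round(3) if len(Q) else 0,Q.max(0).round(3) if len(Q) else 0)
a=cv2.imread("pics/side2.png")[150:390,180:440]; cv2.imwrite("pics/s2.png",cv2.resize(a,None,fx=2.4,fy=2.4))
E
```

```text
clock: 5.15
eef_pos: [0.4506, 0.1187, 0.1998]
tcp_rot: [[0.006, 1.0, 0.002], [1.0, -0.006, -0.001], [-0.001, 0.002, -1.0]]
contact_force: [1.3, 0.0, -1.8]
opening: 0.0475
finger_force: 24.4
top 54 [0.438 0.088 0.096] [0.474 0.102 0.155]
side 377 [0.424 0.092 0.095] [0.452 0.144 0.155]
```

View pics/s2.png

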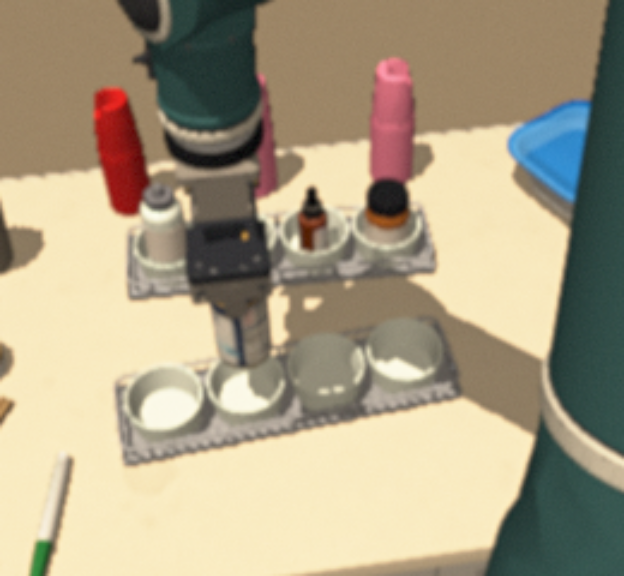

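The side view shows the can hanging upright above the second cup from the left (crop 247,385), its centre about 2 mm to the right of the cup centre.

```bash
python3 -m pendant '0 1.5 -10 0 0 0;0 0 -20 0 0 0;0 0 -15 0 0 0;0 0 -10 0 0 0;0 0 -10 0 0 0;0 0 -8 0 0 0;0 0 -5 0 0 0;0 0 -2 0 0 0;0 0 0 0 0 0;0 0 0 0 0 0'
```

```text
clock: 6.08
eef_pos: [0.4507, 0.1204, 0.1189]
tcp_rot: [[0.006, 1.0, 0.001], [1.0, -0.006, 0.0], [0.0, 0.001, -1.0]]
contact_force: [-0.5, -0.3, -1.9]
opening: 0.0472
finger_force: 24.4
```

```bash
python3 -m pendant '0 0 -1 0 0 0;0 0 0 0 0 0;0 0 0 0 0 0;0 0 0 0 0 0;0 0 0 0 0 0;0 0 0 0 0 0' 1
python3 -m pendant '0 0 10 0 0 0;0 0 20 0 0 0;0 0 25 0 0 0;0 0 25 0 0 0;0 0 20 0 0 0;24 8.2 0 0 0 -.044;24 8.2 0 0 0 -.044;24 8.2 0 0 0 -.044;24 8.2 0 0 0 -.044;24 8.2 0 0 0 -.044;24 8.2 0 0 0 -.044;24 8.2 0 0 0 -.044;24 8.2 0 0 0 -.044;0 0 0 0 0 0;0 0 0 0 0 0'
python3 - <<'E'
from h import *
for n in("top","side"):
    p,d=camera(n); X=cloud(n,d); cv2.imwrite(f"pics/{n}3.png",p)
    m=(d>0)&(abs(X[...,0]-.45)<.05)&(abs(X[...,1]-.119)<.05)&(X[...,2]>.06)&(X[...,2]<.19)
    Q=X[m]; print(n,len(Q),Q.min(0).round(3),Q.max(0).round(3))
a=cv2.imread("pics/side3.png")[150:390,180:440]; cv2.imwrite("pics/s3.png",cv2.resize(a,None,fx=2.4,fy=2.4))
E
```

```text
clock: 6.58
eef_pos: [0.4504, 0.1202, 0.1177]
tcp_rot: [[0.006, 1.0, 0.0], [1.0, -0.006, -0.0], [-0.0, 0.0, -1.0]]
contact_force: [-0.4, -0.4, -0.2]
opening: 0.0849
finger_force: 0.0
clock: 7.83
eef_pos: [0.6425, 0.1864, 0.2175]
tcp_rot: [[0.35, 0.937, -0.001], [0.937, -0.35, 0.001], [0.0, -0.001, -1.0]]
contact_force: [0.7, -0.0, 0.4]
opening: 0.0922
finger_force: 0.0
top 11 [0.454 0.09  0.061] [0.472 0.1   0.083]
side 921 [0.425 0.093 0.06 ] [0.472 0.145 0.173]
```

View pics/s3.png

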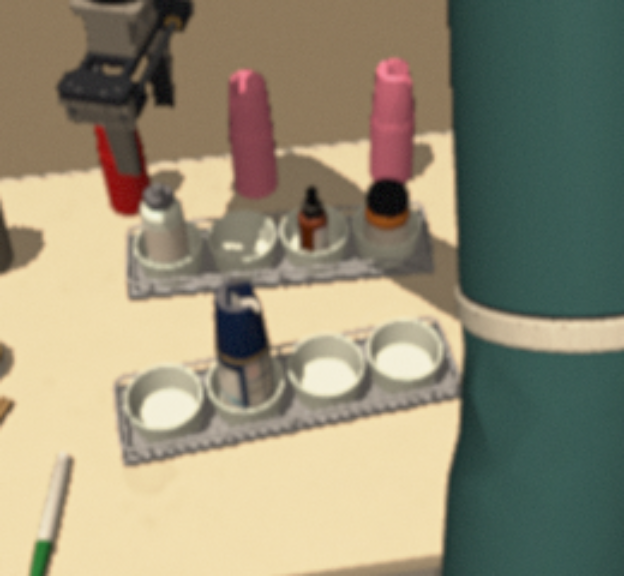

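The aerosol stands upright in the second cup of the new rack (crop 245,370), top at 0.173 m. The gripper is now over the squeeze bottle.

```bash
python3 -m pendant '0 0 -20 0 0 0;0 0 -22 0 0 0;0 0 -22 0 0 0;0 0 -20 0 0 0;0 0 -18 0 0 0;0 0 -15 0 0 0;0 0 -10 0 0 0;0 0 -6 0 0 0;0 0 0 0 0 0;0 0 0 0 0 0'
python3 -m pendant '0 0 0 0 0 0;0 0 0 0 0 0;0 0 0 0 0 0;0 0 0 0 0 0;0 0 0 0 0 0;0 0 0 0 0 0;0 0 0 0 0 0;0 0 0 0 0 0;0 0 0 0 0 0' 0 20
```

```text
clock: 8.77
eef_pos: [0.6425, 0.186, 0.0851]
tcp_rot: [[0.35, 0.937, 0.001], [0.937, -0.35, 0.0], [0.0, 0.0, -1.0]]
contact_force: [-0.3, -0.8, 0.6]
opening: 0.0918
finger_force: 0.0
clock: 9.52
eef_pos: [0.6425, 0.1858, 0.0846]
tcp_rot: [[0.351, 0.937, 0.0], [0.937, -0.351, -0.0], [0.0, 0.0, -1.0]]
contact_force: [0.7, -0.6, -0.3]
opening: 0.0445
finger_force: 19.9
```

```bash
python3 -m pendant '0 0 10 0 0 0;0 0 15 0 0 0;0 0 20 0 0 0;0 0 20 0 0 0;0 0 10 0 0 0;-15 1 0 0 0 .05;-25 2 0 0 0 .05;-28 2 0 0 0 .05;-28 2 0 0 0 .05;-28 2 0 0 0 .05;-28 2 0 0 0 .05;-26 2 0 0 0 .05;-20.5 1 0 0 0 .05;0 0 0 0 0 0;0 0 0 0 0 0'
python3 - <<'E'
from h import *
for n in("top","side"):
    p,d=camera(n); X=cloud(n,d); cv2.imwrite(f"pics/{n}4.png",p)
    m=(d>0)&(abs(X[...,0]-.44)<.06)&(abs(X[...,1]-.2)<.05)&(X[...,2]>.085)&(X[...,2]<.13)
    Q=X[m]; print(n,len(Q),Q.min(0).round(3) if len(Q) else 0,Q.max(0).round(3) if len(Q) else 0)
E
```

```text
clock: 10.77
eef_pos: [0.4436, 0.1999, 0.1605]
tcp_rot: [[-0.043, 0.999, 0.002], [0.999, 0.043, -0.001], [-0.001, 0.002, -1.0]]
contact_force: [0.5, -0.9, -0.8]
opening: 0.0445
finger_force: 19.9
top 60 [0.427 0.178 0.091] [0.464 0.193 0.128]
side 212 [0.42  0.182 0.085] [0.453 0.225 0.129]
```

```bash
python3 -m pendant '0 -2 -10 0 0 0;0 0 -18 0 0 0;0 0 -15 0 0 0;0 0 -12 0 0 0;0 0 -10 0 0 0;0 0 -6 0 0 0;0 0 -4 0 0 0;0 0 -1.5 0 0 0;0 0 0 0 0 0;0 0 0 0 0 0'
python3 -m pendant '0 0 0 0 0 0;0 0 0 0 0 0;0 0 0 0 0 0;0 0 0 0 0 0;0 0 0 0 0 0;0 0 0 0 0 0' 1
```

```text
clock: 11.7
eef_pos: [0.4448, 0.198, 0.0837]
tcp_rot: [[-0.042, 0.999, 0.002], [0.999, 0.042, 0.0], [0.0, 0.002, -1.0]]
contact_force: [0.9, -1.4, 2.0]
opening: 0.0444
finger_force: 20.0
clock: 12.2
eef_pos: [0.4438, 0.1978, 0.0831]
tcp_rot: [[-0.042, 0.999, -0.0], [0.999, 0.042, -0.0], [-0.0, -0.0, -1.0]]
contact_force: [0.4, 0.4, 0.7]
opening: 0.0825
finger_force: 0.0
```

```bash
python3 -m pendant '0 0 15 0 0 0;0 0 25 0 0 0;0 0 30 0 0 0;0 0 30 0 0 0;0 0 25 0 0 0;0 0 15 0 0 0;23.8 -21.1 0 0 0 -.024;23.8 -21.1 0 0 0 -.024;23.8 -21.1 0 0 0 -.024;23.8 -21.1 0 0 0 -.024;23.8 -21.1 0 0 0 -.024;23.8 -21.1 0 0 0 -.024;23.8 -21.1 0 0 0 -.024;23.8 -21.1 0 0 0 -.024;0 0 0 0 0 0;0 0 0 0 0 0'
python3 - <<'E'
from h import *
for n in("top","side"):
    p,d=camera(n); X=cloud(n,d); cv2.imwrite(f"pics/{n}5.png",p)
    m=(d>0)&(abs(X[...,0]-.45)<.05)&(abs(X[...,1]-.2)<.04)&(X[...,2]>.06)&(X[...,2]<.15)
    Q=X[m]; print(n,len(Q),Q.min(0).round(3),Q.max(0).round(3))
a=cv2.imread("pics/side5.png")[150:390,180:440]; cv2.imwrite("pics/s5.png",cv2.resize(a,None,fx=2.4,fy=2.4))
E
```

```text
clock: 13.53
eef_pos: [0.6347, 0.0273, 0.2221]
tcp_rot: [[0.153, 0.988, -0.001], [0.988, -0.153, 0.0], [-0.0, -0.001, -1.0]]
contact_force: [-1.1, 0.8, -0.9]
opening: 0.0916
finger_force: 0.0
top 388 [0.423 0.176 0.061] [0.467 0.22  0.131]
side 476 [0.421 0.18  0.061] [0.46  0.224 0.129]
```

View pics/s5.png

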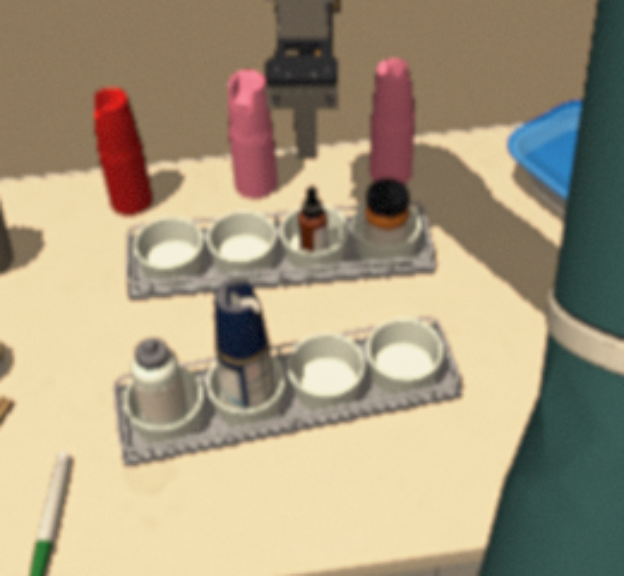

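The squeeze bottle stands upright in the first cup (crop 160,385). The gripper is over the dropper at (312,225). I'll put the fingertips at collar height (TCP 0.09).

```bash
python3 -m pendant '0 1.5 -20 0 0 0;0 0 -22 0 0 0;0 0 -22 0 0 0;0 0 -20 0 0 0;0 0 -18 0 0 0;0 0 -15 0 0 0;0 0 -10 0 0 0;0 0 -5 0 0 0;0 0 0 0 0 0;0 0 0 0 0 0'
python3 -m pendant '0 0 0 0 0 0;0 0 0 0 0 0;0 0 0 0 0 0;0 0 0 0 0 0;0 0 0 0 0 0;0 0 0 0 0 0;0 0 0 0 0 0;0 0 0 0 0 0;0 0 0 0 0 0;0 0 0 0 0 0;0 0 0 0 0 0;0 0 0 0 0 0' 0 15
```

```text
clock: 14.47
eef_pos: [0.6346, 0.0309, 0.0917]
tcp_rot: [[0.149, 0.989, 0.001], [0.989, -0.149, 0.0], [0.0, 0.001, -1.0]]
contact_force: [0.8, 0.0, 0.3]
opening: 0.0918
finger_force: 0.0
clock: 15.47
eef_pos: [0.6346, 0.0305, 0.0914]
tcp_rot: [[0.15, 0.989, 0.001], [0.989, -0.15, -0.0], [0.0, 0.001, -1.0]]
contact_force: [0.2, -1.0, 1.1]
opening: 0.0234
finger_force: 13.4
```

```bash
python3 -m pendant '0 0 10 0 0 0;0 0 15 0 0 0;0 0 20 0 0 0;0 0 20 0 0 0;0 0 5 0 0 0;-14 1 0 0 0 .025;-22 1 0 0 0 .025;-26 1 0 0 0 .025;-26 2 0 0 0 .025;-26 1 0 0 0 .025;-26 1 0 0 0 .025;-22 1 0 0 0 .025;-15 1 0 0 0 .025;0 0 0 0 0 0;0 0 0 0 0 0'
python3 - <<'E'
from h import *
for n in("top","side"):
    p,d=camera(n); X=cloud(n,d); cv2.imwrite(f"pics/{n}6.png",p)
    m=(d>0)&(abs(X[...,0]-.45)<.05)&(abs(X[...,1]-.039)<.035)&(X[...,2]>.07)&(X[...,2]<.135)
    Q=X[m]; print(n,len(Q),Q.min(0).round(3) if len(Q) else 0,Q.max(0).round(3) if len(Q) else 0)
a=cv2.imread("pics/side6.png")[150:390,180:440]; cv2.imwrite("pics/s6.png",cv2.resize(a,None,fx=2.4,fy=2.4))
E
```

```text
clock: 16.72
eef_pos: [0.4573, 0.0393, 0.1616]
tcp_rot: [[-0.05, 0.999, 0.001], [0.999, 0.05, -0.001], [-0.001, 0.001, -1.0]]
contact_force: [0.4, -0.4, -0.8]
opening: 0.0234
finger_force: 13.3
top 0 0 0
side 206 [0.439 0.022 0.081] [0.459 0.056 0.134]
```

View pics/s6.png

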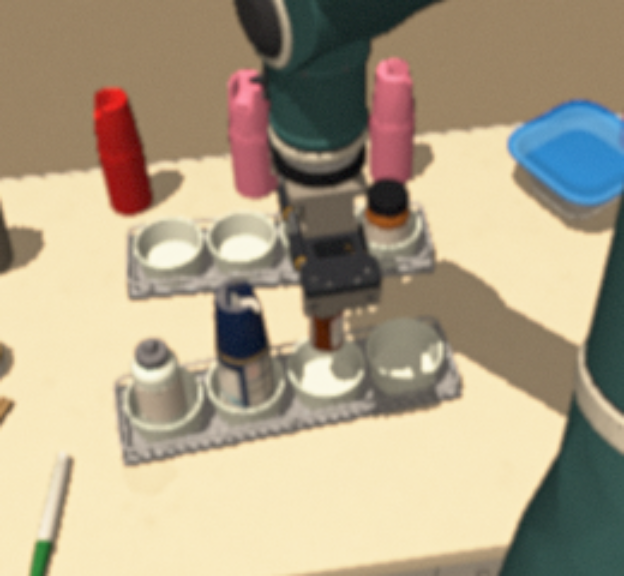

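The dropper hangs upright (crop 325,335) over the third cup, its centre at y = 0.039. I'll lower it by 71 mm and release.

```bash
python3 -m pendant '0 0 -10 0 0 0;0 0 -16 0 0 0;0 0 -15 0 0 0;0 0 -12 0 0 0;0 0 -8 0 0 0;0 0 -5 0 0 0;0 0 -3 0 0 0;0 0 -1.5 0 0 0;0 0 0 0 0 0;0 0 0 0 0 0'
python3 -m pendant '0 0 0 0 0 0;0 0 0 0 0 0;0 0 0 0 0 0;0 0 0 0 0 0;0 0 0 0 0 0;0 0 0 0 0 0;0 0 0 0 0 0;0 0 0 0 0 0' 1
```

```text
clock: 17.65
eef_pos: [0.4576, 0.0396, 0.0911]
tcp_rot: [[-0.05, 0.999, 0.001], [0.999, 0.05, -0.0], [-0.0, 0.001, -1.0]]
contact_force: [-0.8, -0.5, 3.6]
opening: 0.0234
finger_force: 14.7
clock: 18.32
eef_pos: [0.4573, 0.0395, 0.0906]
tcp_rot: [[-0.05, 0.999, 0.0], [0.999, 0.05, -0.0], [-0.0, 0.0, -1.0]]
contact_force: [-1.0, 0.2, 1.0]
opening: 0.0746
finger_force: 0.0
```

```bash
python3 -m pendant '0 0 10 0 0 0;0 0 20 0 0 0;0 0 30 0 0 0;0 0 30 0 0 0;0 0 20 0 0 0;0 0 10 0 0 0;21.75 -11.5 0 0 0 .05;21.75 -11.5 0 0 0 .05;21.75 -11.5 0 0 0 .05;21.75 -11.5 0 0 0 .05;21.75 -11.5 0 0 0 .05;21.75 -11.5 0 0 0 .05;21.75 -11.5 0 0 0 .05;21.75 -11.5 0 0 0 .05;0 0 0 0 0 0;0 0 0 0 0 0'
python3 - <<'E'
from h import *
for n in("top","side"):
    p,d=camera(n); X=cloud(n,d); cv2.imwrite(f"pics/{n}7.png",p)
    m=(d>0)&(abs(X[...,0]-.455)<.05)&(abs(X[...,1]-.039)<.035)&(X[...,2]>.055)&(X[...,2]<.135)
    Q=X[m]; print(n,len(Q),Q.min(0).round(3),Q.max(0).round(3))
a=cv2.imread("pics/side7.png")[150:390,180:440]; cv2.imwrite("pics/s7.png",cv2.resize(a,None,fx=2.4,fy=2.4))
E
```

```text
clock: 19.65
eef_pos: [0.6312, -0.053, 0.2095]
tcp_rot: [[-0.433, 0.901, -0.002], [0.901, 0.433, 0.001], [0.002, -0.001, -1.0]]
contact_force: [-0.1, -0.7, 0.0]
opening: 0.092
finger_force: 0.0
top 178 [0.441 0.02  0.056] [0.472 0.051 0.113]
side 217 [0.439 0.024 0.055] [0.466 0.056 0.112]
```

View pics/s7.png

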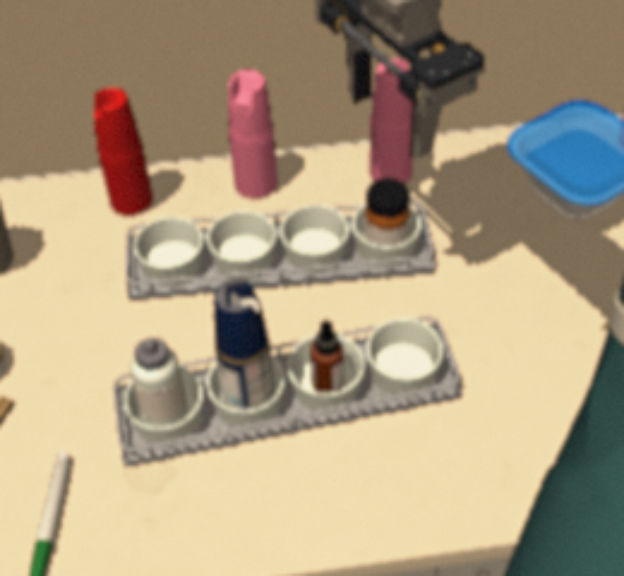

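The dropper stands upright in the third cup (crop 325,365). The gripper is over the jar at (387,205), turned clear of the pink can. I'll grip the lid.

```bash
python3 -m pendant '0 0 -20 0 0 0;0 0 -22 0 0 0;0 0 -20 0 0 0;0 0 -18 0 0 0;0 0 -16 0 0 0;0 0 -12 0 0 0;0 0 -8 0 0 0;0 0 -3 0 0 0;0 0 0 0 0 0;0 0 0 0 0 0'
python3 -m pendant '0 0 0 0 0 0;0 0 0 0 0 0;0 0 0 0 0 0;0 0 0 0 0 0;0 0 0 0 0 0;0 0 0 0 0 0;0 0 0 0 0 0;0 0 0 0 0 0;0 0 0 0 0 0;0 0 0 0 0 0' 0 30
```

```text
clock: 20.58
eef_pos: [0.6316, -0.0523, 0.0924]
tcp_rot: [[-0.435, 0.9, 0.001], [0.9, 0.435, -0.0], [-0.0, 0.001, -1.0]]
contact_force: [0.8, 0.5, 0.1]
opening: 0.0916
finger_force: 0.0
clock: 21.42
eef_pos: [0.6315, -0.0524, 0.0917]
tcp_rot: [[-0.435, 0.9, 0.001], [0.9, 0.435, 0.0], [-0.0, 0.001, -1.0]]
contact_force: [0.7, 0.8, -0.5]
opening: 0.0454
finger_force: 29.9
```

```bash
python3 -m pendant '0 0 10 0 0 0;0 0 15 0 0 0;0 0 20 0 0 0;0 0 20 0 0 0;0 0 5 0 0 0;-13 1 0 0 0 -.05;-21 2 0 0 0 -.05;-25 2 0 0 0 -.05;-25 2 0 0 0 -.05;-25 2 0 0 0 -.05;-25 1 0 0 0 -.05;-21 1 0 0 0 -.05;-12 1 0 0 0 -.05;0 0 0 0 0 0;0 0 0 0 0 0'
python3 - <<'E'
from h import *
for n in("top","side"):
    p,d=camera(n); X=cloud(n,d); cv2.imwrite(f"pics/{n}8.png",p)
    m=(d>0)&(abs(X[...,0]-.46)<.05)&(abs(X[...,1]+.04)<.04)&(X[...,2]>.075)&(X[...,2]<.135)
    Q=X[m]; print(n,len(Q),Q.min(0).round(3) if len(Q) else 0,Q.max(0).round(3) if len(Q) else 0)
E
```

```text
clock: 22.67
eef_pos: [0.4644, -0.0407, 0.1621]
tcp_rot: [[-0.051, 0.999, 0.001], [0.999, 0.051, -0.001], [-0.001, 0.001, -1.0]]
contact_force: [0.6, 0.6, -1.8]
opening: 0.0453
finger_force: 29.9
top 0 0 0
side 308 [ 0.439 -0.065  0.08 ] [ 0.471 -0.015  0.135]
```

```bash
python3 -m pendant '0 0 -10 0 0 0;0 0 -16 0 0 0;0 0 -15 0 0 0;0 0 -12 0 0 0;0 0 -8 0 0 0;0 0 -5 0 0 0;0 0 -3 0 0 0;0 0 -1.5 0 0 0;0 0 0 0 0 0;0 0 0 0 0 0'
python3 -m pendant '0 0 0 0 0 0;0 0 0 0 0 0;0 0 0 0 0 0;0 0 0 0 0 0;0 0 0 0 0 0;0 0 0 0 0 0;0 0 0 0 0 0;0 0 0 0 0 0' 1
python3 -m pendant '0 0 10 0 0 0;0 0 20 0 0 0;0 0 30 0 0 0;0 0 30 0 0 0;0 0 20 0 0 0;0 0 20 0 0 0;0 -15 0 0 0 0;0 -30 0 0 0 0;0 -30 0 0 0 0;0 -30 0 0 0 0;0 -30 0 0 0 0;0 -30 0 0 0 0;0 -15 0 0 0 0;0 0 0 0 0 0;0 0 0 0 0 0;0 0 0 0 0 0'
python3 - <<'E'
from h import *
T={"sq":(.4437,.1986),"ae":(.4506,.1189),"dr":(.4574,.0391),"jar":(.4643,-.0406)}
for n in("top","side"):
    p,d=camera(n); X=cloud(n,d); cv2.imwrite(f"pics/{n}9.png",p)
    for k,(x,y) in T.items():
        m=(d>0)&(abs(X[...,0]-x)<.04)&(abs(X[...,1]-y)<.039)&(X[...,2]>.06)
        Q=X[m]; print(n,k,len(Q),Q.min(0).round(3),Q.max(0).round(3))
a=cv2.imread("pics/side9.png")[130:390,140:500]; cv2.imwrite("pics/s9.png",cv2.resize(a,None,fx=2.2,fy=2.2))
E
```

```text
clock: 23.6
eef_pos: [0.4644, -0.0404, 0.0916]
tcp_rot: [[-0.05, 0.999, 0.0], [0.999, 0.05, -0.0], [-0.0, 0.0, -1.0]]
contact_force: [-2.8, 0.5, 1.2]
opening: 0.0446
finger_force: 29.9
clock: 24.27
eef_pos: [0.4643, -0.0405, 0.0911]
tcp_rot: [[-0.05, 0.999, 0.0], [0.999, 0.05, -0.0], [-0.0, 0.0, -1.0]]
contact_force: [-0.6, -1.1, 0.3]
opening: 0.092
finger_force: 0.0
clock: 25.6
eef_pos: [0.4644, -0.219, 0.2215]
tcp_rot: [[-0.052, 0.999, 0.0], [0.999, 0.052, 0.001], [0.001, 0.0, -1.0]]
contact_force: [-0.5, 0.7, -0.4]
opening: 0.0918
finger_force: 0.0
top sq 389 [0.423 0.176 0.06 ] [0.467 0.219 0.133]
top ae 547 [0.43  0.09  0.062] [0.478 0.135 0.177]
top dr 176 [0.441 0.02  0.062] [0.472 0.051 0.112]
top jar 402 [ 0.442 -0.067  0.061] [ 0.489 -0.02   0.099]
side sq 479 [0.42 0.18 0.06] [0.459 0.224 0.13 ]
side ae 921 [0.425 0.093 0.06 ] [0.472 0.145 0.173]
side dr 195 [0.439 0.024 0.06 ] [0.465 0.056 0.111]
side jar 430 [ 0.44  -0.062  0.06 ] [ 0.486 -0.016  0.096]
```

View pics/s9.png

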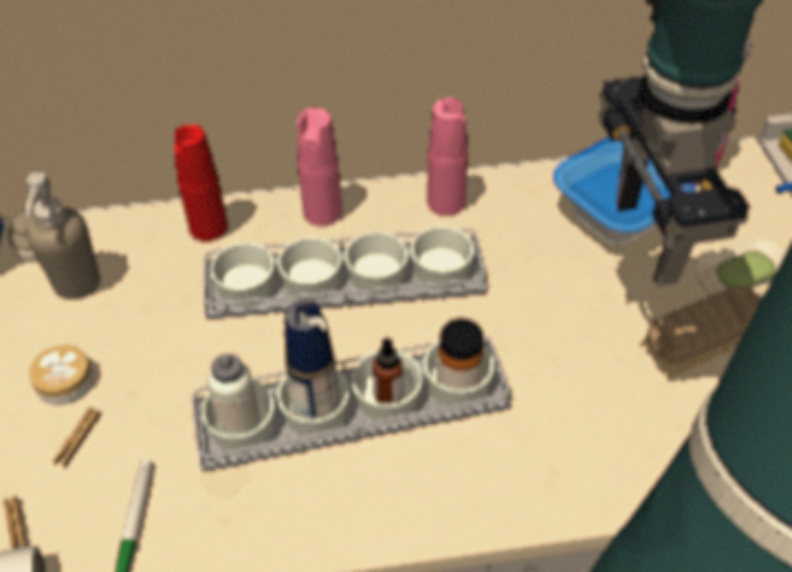

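View pics/top9.png

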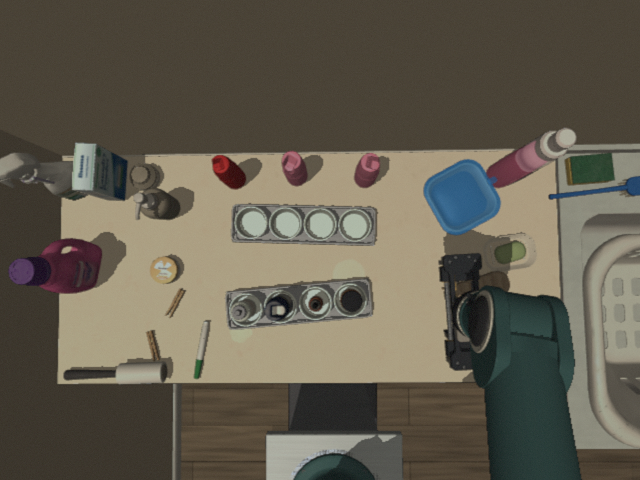

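Both views show the four containers upright in the new rack in the original order (top view 242,310; 279,306; 316,302; 351,298). The old cups are empty, the tin and dispenser have not moved, and the gripper is clear. Handing in.

```bash
python3 -c "from cell import sign_off; print(sign_off())"
```

```text
the job is handed in; nothing more can be done
None
```

All four containers stand upright in the new rack in their original left-to-right order (squeeze bottle, aerosol, dropper, jar), nothing was tipped, and the job is handed in at about 26 s; sign-off returned no verdict.

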